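# Open the carton and hold the cuvette in the photometer beam

### The job

Fold both flaps of the small carton on the bench well back past upright, then take out the glass cuvette standing inside, gripping it only by its two large frosted faces and never touching the clear windows at its narrow ends. Hold it upright in mid-air between the lamp and the detector of the open photometer, level with the lens barrels and about halfway between them, lined up so that the beam runs lengthwise through the middle of both windows, and finish while still holding it there, with nothing but the fingers touching it. Leave the tube rack, tip box, beaker and vial where they stand.

Things in the scene. Friction and masses are not known exactly. Their poses are not given: they have to be found in the camera images.
- carton: Brown cardboard carton fixed to the bench, 104 (x) x 138 (y) x 75 (z) mm outside, walls 4 mm. Origin: centre of its underside, z up. Two top flaps hinge along its -x and +x rims (75 mm up). A dark insert fills the bottom up to 24 mm above the bench; the cuvette stands in its middle in a slot 48 x 19 mm, 8 mm deep. Above the insert the inside, 96 x 130 mm, is free.
- flap_near (a joint): Hinge of the flap on the carton's -x rim (nearer the robot), rad: 0 closed level, 1.57 upright, 2.6 fully folded back outwards. Starts ajar, 0.8 to 1.15. Flap 50 mm from hinge to free edge, 134 mm wide, 3 mm thick, 12 g, a little stiff (0.02 N m): it stays where it is left, and a finger can push it over from inside.
- flap_far (a joint): Hinge of the same kind of flap on the carton's +x rim (the far one), rad: 0 = closed level, 1.57 = upright, up to 2.6. Same size, start range and stiffness as flap_near.
- flap_near_edge (a point): Middle of the free edge of the flap on the -x rim, 50 mm from its hinge.
- flap_far_edge (a point): Middle of the free edge of the flap on the +x rim, 50 mm from its hinge.
- cuvette: Empty glass cuvette, 45 long (x) x 16 wide (y) x 50 tall (z) mm, about 45 g, upright and loose in the carton's slot, its x along the carton's x. The two large faces (+y, -y; 42 x 50 mm, 16 mm apart) are frosted, whitish; the narrow ends (+x, -x; 11 x 50 mm) are clear windows. Origin: centre of its underside, at first 16 mm above the bench; its top is then 9 mm below the carton's rim.
- cuvette_mid (a point): Centre of the cuvette, 25 mm above its underside.
- photometer: Open-beam photometer fixed to the bench: base plate 230 (x) x 85 (y) x 12 mm, with two white housings 62 x 75 mm on its ends (lamp -x, detector +x), tops 105 mm up, 104 mm apart. A black 28 mm lens barrel stands 8 mm out of each facing side: 88 mm free between them. The beam runs along x through the barrels, 70 mm up. Open above and at both y sides. Origin: centre of its underside.
- photometer_beam (a point): Point on the beam's axis halfway between the two lens barrels, 70 mm above the bench; its x axis runs along the beam. The cuvette's centre belongs here.
- tube_rack: Bystander: blue rack with capped tubes, 55 x 160 mm, 100 mm tall, loose. Origin: centre of its underside.
- tip_box: Bystander: pipette tip box, 120 x 85 mm, 57 mm tall, loose. Origin: centre of its underside.
- beaker: Bystander: glass beaker, 66 mm across, 85 mm tall, loose. Origin: centre of its underside.
- vial: Bystander: small capped vial, 25 mm across, 48 mm tall, loose. Origin: centre of its underside.
Not all that is in view belongs to the job. Of the things that look like the photometer, take the one that is farthest from the robot's base at the start.

How it is judged:
On the way, in this order (a step that is already met when the one before it is completed fails the run):
1. both carton flaps are folded back past upright, the cuvette still in its slot (value of joint each of flap_near, flap_far above 1.75 rad and z of cuvette in the frame of carton below 0.022 m), for 0.2 s.
2. the cuvette is lifted clear of the carton, gripped on both frosted faces (height (world z) of cuvette above 0.08 m and contact force between the fingers and cuvette_c0 above 0.5 N and contact force between the fingers and cuvette_c1 above 0.5 N), for 0.2 s.
At the end, for the whole second after the job is handed in: Fingers on both frosted faces hold the cuvette still, clear of all else, over 30 mm up; its centre within 12 mm along the beam, 5 mm sideways, 12 mm in height of the beam mid-point; aligned and upright within 0.12 rad; flaps over 1.65 rad; windows untouched; bystanders within 30 mm (contact force between the fingers and cuvette_c0 above 0.5 N and contact force between the fingers and cuvette_c1 above 0.5 N and x of cuvette_mid in the frame of photometer_beam between -0.012 and 0.012 m and y of cuvette_mid in the frame of photometer_beam between -0.005 and 0.005 m and z of cuvette_mid in the frame of photometer_beam between -0.012 and 0.012 m and angle between the x axis of cuvette and the x axis of photometer, either way round below 0.12 rad and angle between cuvette's own z axis and vertical below 0.12 rad and height (world z) of cuvette above 0.03 m and contact force between cuvette and photometer below 0.1 N and linear speed of cuvette below 0.02 m/s and value of joint each of flap_near, flap_far above 1.65 rad and not (contact force between the fingers and cuvette_c2 above 0.5 N) and not (contact force between the fingers and cuvette_c3 above 0.5 N) and not (contact force between the arm and cuvette_c2 above 0.5 N) and not (contact force between the arm and cuvette_c3 above 0.5 N) and distance of each of tube_rack, tip_box, beaker, vial from where it was at the start of the episode below 0.03 m); the arm keeps its last pose, push and grip.
It fails at once if the robot touches a clear window of the cuvette (over 0.5 N) (contact force between any of the fingers, the arm and cuvette_c2 above 0.5 N or contact force between any of the fingers, the arm and cuvette_c3 above 0.5 N).
It fails at once if a bystander is pushed or knocked over (distance of any of tube_rack, tip_box, beaker, vial from where it was at the start of the episode above 0.03 m or angle between any of tube_rack, tip_box, beaker, vial's own z axis and vertical above 0.5 rad).
It also fails if it takes over 64 s, if anything falls off the work surface, if the arm or the gripper's body presses on something with over 40 N, if the wrist force passes 120 N, or if a joint passes its speed limit or range.

### The arm

A 6-joint arm with a two-finger parallel gripper is mounted at the origin on the work surface. World frame = base frame: x ahead of the robot, y to its left, z up, the work surface at z = 0. Lengths are in m, angles in rad, forces in N, time in s.
With the tool pointing down it reaches from about 0.3 to 0.775 m from the base axis. Payload 14.6 kg.
Tool frame: the origin (TCP) lies between the finger pads; the fingertips stand ctrl.tip_extent ahead of it and the grasp point (between the pads) lies 3 mm ahead of it (ctrl.tip_extent is the distance from the TCP to the fingertips, in m); z points along the fingers, y is the line along which they close (so a half turn about z gives the same grasp; the last joint's range is limited). The gripper opens to 94 mm and grips with 3 to 60 N. Pads are 16 mm wide; open, the fingers measure 119 mm over their backs; the gripper's body (75 mm by 177 mm) begins 78 mm behind the grasp point.
Start: joints at [-1.288, 0.3, 1.521, -0, 1.321, -0.067], TCP at [0.188, -0.517, 0.227] pointing down, gripper open.
Joint ranges: [-3.03, 3.03], [-0.79, 2.21], [0.23, 2.52], [-1.04, 4.18], [0, 3.07], [-2.55, 2.55]. Speed limits (rad/s): [2.22, 2.22, 2.57, 3.14, 3.14, 3.14].

### API

Orientations are given as [roll, pitch, yaw] about the fixed x, y, z axes, in that order (R = Rz(yaw) Ry(pitch) Rx(roll)).
In Python, from station import ctrl, eyes gives the robot as it stands. The module is installed in compiled form; this text tells all that it offers.
- The arm moves only by the tool tcp_steps, called after ">>>" as name(argument=value, ...), one argument or row to a line, values as JSON. Schema: {"type":"object","properties":{"segments":{"type":"array","items":{"type":"array","items":{"type":"array","items":{"type":"number"},"minItems":6,"maxItems":6},"minItems":1,"maxItems":10},"minItems":1,"maxItems":1},"aperture":{"type":"number"},"grip_n":{"type":"number"},"only":{"type":"string"},"quiet":{"type":"boolean"},"lines":{"type":"string"}},"required":["segments"],"additionalProperties":false}. segments is a list that holds a single list of rows (three levels of brackets), with 1 to 10 rows, each of 6 numbers: dx, dy, dz in shares of the most that a row can go, 1 being 50 mm, then a rotation vector rx, ry, rz in units of 0.25 rad; each row shifts and turns the commanded pose from where the row before left it, along the tool's axes as they then stand; what a row does not reach is not made up. A row lasts 1/10 s, in which the tool goes at most 0.05 m and 0.15 rad, less where a joint would pass 70% of its speed; a pose out of reach is approached as far as the arm can. aperture is the finger opening in m, set as the call begins (left out keeps the last). The fingers move at their own pace and stop on an object; grip_n is the grip in N (left out, the last holds). Time passes only in rows, so rows that do not move let the fingers close. The tool returns the time, the measured TCP pose, the force, the opening and the grip force at its end. only (a regular expression) keeps the lines of the reply that match it, lines (a string "A,B") keeps lines A to B, and quiet returns only ok. Input that does not fit is refused with a message, and nothing moves.
- ctrl.get_obs(): the state, without advancing time (a new reading comes with each control period).
- eyes.camera(name): name is "scene" or "top"; returns a dict with "pixels" (480x640x3 uint8, blue, green, red), "fx", "fy", "cx", "cy" (pixels), "extrinsics" (4x4, takes a point from camera to world coordinates). Camera axes: x right, y up, looking along -z (the intrinsics and any distortion apply to the point x, -y, -z); pixel columns grow to the right and rows downward; lengths in m; the calibration is good to about 2 mm. A picture is of the moment at which its call begins. There is no depth.
- ctrl.hand_in(): hands the job in; it is judged then, once.
The state is a dict: "time_s": time; "qpos": joint angles; "joint_vel": joint speeds; "tau": joint torques, N m; "ee_pos": TCP position; "eef_rot": TCP orientation; "force": force on the tool from outside, world axes, zero at the start; "moment": the same for the moment, N m; "grip_width": finger opening in m; "grip_force": force on a finger pad.
Only numpy, scipy, OpenCV 4.12 (cv2) and the standard library are available. Lean on these libraries where they do the work, as an engineer would, in place of code of your own. Each camera call takes 0.05 s, during which the arm holds its last target. There are 200 camera calls.

## Working session

There is one attempt and no reset: what is moved stays moved. The work goes in short steps, Python scripts to look and compute and a tool call to move; the robot and the scene stay as the last step left them, time stands still between calls to the robot, and variables do not carry over. Pictures are saved under pics/ and viewed, at most 10 in all, crops included, and the job is handed in when it is done.

```bash
mkdir -p pics; cat > h.py <<'E'
import numpy as np, cv2
from station import ctrl, eyes
def snap(n,fn):
    c=eyes.camera(n); cv2.imwrite(fn,c["pixels"])
    import pickle; pickle.dump({k:c[k] for k in c if k!="pixels"},open(f"{n}.pkl","wb")); return c
def load(n):
    import pickle; return pickle.load(open(f"{n}.pkl","rb"))
def ray(c,u,v):
    E=np.array(c["extrinsics"]); d=E[:3,:3]@np.array([(u-c["cx"])/c["fx"],-(v-c["cy"])/c["fy"],-1]); return E[:3,3],d
def atz(c,u,v,z):
    o,d=ray(c,u,v); return o+d*(z-o[2])/d[2]
def tri(c1,p1,c2,p2):
    o1,d1=ray(c1,*p1);o2,d2=ray(c2,*p2)
    s=np.linalg.lstsq(np.c_[d1,-d2],o2-o1,rcond=None)[0]; a=o1+d1*s[0];b=o2+d2*s[1]; return (a+b)/2,np.linalg.norm(a-b)
def proj(c,P):
    E=np.array(c["extrinsics"]); q=E[:3,:3].T@(np.array(P)-E[:3,3]); return c["cx"]-c["fx"]*q[0]/q[2], c["cy"]+c["fy"]*q[1]/q[2]
E
python3 - <<'E'
from h import *
for n in("scene","top"):
    c=snap(n,f"pics/{n}0.png"); print({k:(np.round(c[k],3).tolist()) for k in c if k!="pixels"})
print(ctrl.tip_extent, ctrl.get_obs())
E
```

```text
{'fx': 558.633, 'fy': 558.633, 'cx': 323.08, 'cy': 236.855, 'extrinsics': [[-0.606, -0.489, 0.628, 1.37], [0.796, -0.372, 0.478, 0.639], [-0.001, 0.789, 0.614, 0.923], [0.0, 0.0, 0.0, 1.0]]}
{'fx': 433.579, 'fy': 433.579, 'cx': 317.591, 'cy': 238.79, 'extrinsics': [[0.021, 0.996, -0.091, 0.404], [-0.999, 0.024, 0.029, 0.014], [0.032, 0.09, 0.995, 1.089], [0.0, 0.0, 0.0, 1.0]]}
0.022 {'time_s': 0.1, 'qpos': array([-1.28759120e+00,  3.00387917e-01,  1.52147663e+00, -4.08011959e-06,
        1.32072020e+00, -6.65880290e-02]), 'joint_vel': array([ 6.56682889e-04, -1.76643842e-03, -6.93135194e-04,  1.92999216e-04,
        5.83300813e-04,  4.27873167e-05]), 'tau': array([-1.60648860e-04, -5.32641327e+01, -3.53287303e+01,  7.08532822e-02,
        2.34265690e-02, -5.53447967e-05]), 'ee_pos': array([ 0.18843295, -0.51649904,  0.22697614]), 'eef_rot': array([-3.14060250e+00, -6.20692134e-05,  3.49794132e-01]), 'force': array([-0.34771229,  0.74962563, -0.79378821]), 'moment': array([ 0.02670635, -0.04477889,  0.00365234]), 'grip_force': 0.0, 'grip_width': 0.09389954973909077}
```

View pics/scene0.png

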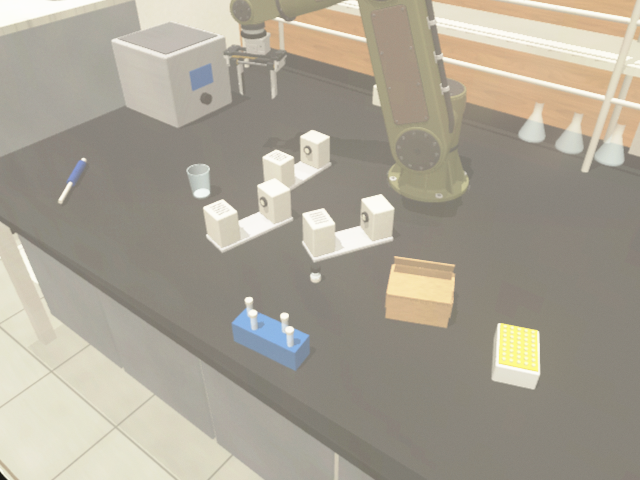

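View pics/top0.png

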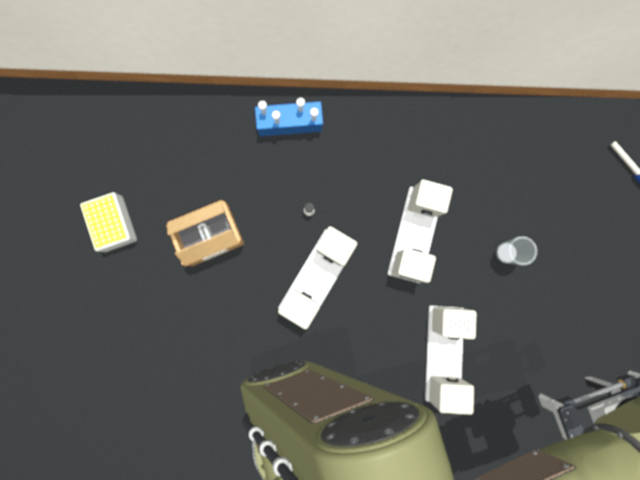

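The scene view shows the carton at about (420,293) and three photometers. In the top view the carton is at (205,232), and the photometers are at (318,278), (418,232) and (450,360). I'll enlarge the carton and the candidate photometers.

```bash
python3 - <<'E'
from h import *
t=load("top");
for p in[(318,278),(418,232),(450,360),(205,232),(107,222),(309,210),(515,251),(290,117)]: 
    a=atz(t,*p,0.05); print(p,a.round(3),np.hypot(*a[:2]).round(3))
T=cv2.imread("pics/top0.png");S=cv2.imread("pics/scene0.png")
def crop(I,x,y,w,h,s): return cv2.resize(I[y:y+h,x:x+w],None,fx=s,fy=s,interpolation=cv2.INTER_CUBIC)
a=crop(T,155,190,100,75,4);b=crop(T,380,172,100,75,0.001+4) if 0 else crop(T,370,170,100,120,3)
c=crop(S,375,250,100,75,4);d=crop(S,195,170,110,80,3)
cv=np.zeros((600,800,3),np.uint8)
cv[:300,:400]=a; cv[:300,400:]=c
b=crop(T,380,175,80,115,2.6); cv[300:300+b.shape[0],:b.shape[1]]=b[:300]
d=crop(S,195,175,105,75,4)[:, :420]; cv[300:600,300:300+420]=d
cv2.imwrite("pics/c1.png",cv)
E
```

```text
(318, 278) [ 0.404 -0.02   0.05 ] 0.405
(418, 232) [ 0.521 -0.26   0.05 ] 0.582
(450, 360) [ 0.217 -0.337  0.05 ] 0.401
(205, 232) [0.508 0.253 0.05 ] 0.568
(107, 222) [0.526 0.485 0.05 ] 0.716
(309, 210) [0.568 0.006 0.05 ] 0.568
(515, 251) [ 0.48  -0.498  0.05 ] 0.692
(290, 117) [0.798 0.058 0.05 ] 0.8
```

View pics/c1.png

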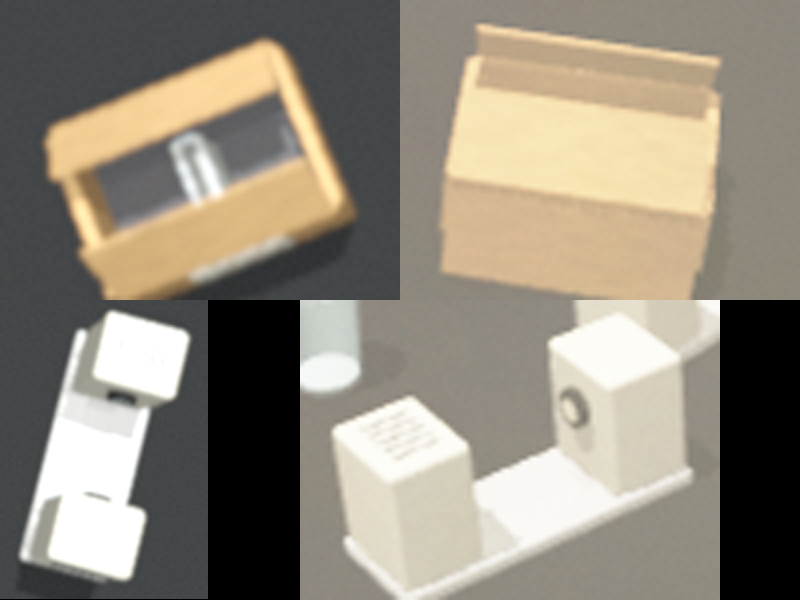

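The photometer at (0.52,-0.26) is the farthest from the base, and both flaps are visible ajar. Next I'll fit outline models of the carton and that photometer to both views.

```bash
cat > fit.py <<'E'
from h import *
from scipy.optimize import minimize
K=4
def hull(img,c,P,val,roi):
    q=np.array([proj(c,p) for p in P]); q=((q-roi[:2]+.5)*K-.5)
    cv2.fillConvexPoly(img,cv2.convexHull((q*16).round().astype(np.int32)),val,shift=4)
def box(x0,x1,y0,y1,z0,z1): return np.array([[x,y,z] for x in(x0,x1) for y in(y0,y1) for z in(z0,z1)],float)
def place(P,p):
    c,s=np.cos(p[2]),np.sin(p[2]); R=np.array([[c,-s,0],[s,c,0],[0,0,1]]); return P@R.T+[p[0],p[1],0]
def carton(c,p,roi):
    m=np.zeros((roi[3]*K,roi[2]*K),np.uint8)
    hull(m,c,place(box(-.052,.052,-.069,.069,0,.075),p),1,roi)
    a=np.zeros_like(m);b=np.zeros_like(m)
    hull(a,c,place(box(-.048,.048,-.065,.065,.075,.075),p),1,roi)
    hull(b,c,place(box(-.048,.048,-.065,.065,.024,.024),p),1,roi)
    m[(a&b)>0]=0
    for s,f in((-1,p[3]),(1,p[4])):
        P=np.array([[s*(.052-l*np.cos(f)),y,.075+l*np.sin(f)] for l in(0,.05) for y in(-.067,.067)])
        hull(m,c,place(P,p),1,roi)
    return m
def photo(c,p,roi):
    m=np.zeros((roi[3]*K,roi[2]*K),np.uint8)
    for B in(box(-.115,.115,-.0425,.0425,0,.012),box(-.114,-.052,-.0375,.0375,.012,.105),box(.052,.114,-.0375,.0375,.012,.105)): hull(m,c,place(B,p),1,roi)
    return m
def masks(kind,views):
    out=[]
    for n,fn,roi in views:
        I=cv2.imread(fn)[roi[1]:roi[1]+roi[3],roi[0]:roi[0]+roi[2]]
        I=cv2.resize(I,None,fx=K,fy=K,interpolation=cv2.INTER_CUBIC)
        if kind is carton: m=(I[...,2].astype(int)-I[...,0]>38)
        else: m=(I.min(2)>(165 if n=="scene" else 95))
        out.append((load(n),roi,m.astype(np.uint8)))
    return out
def fit(kind,M,p0,step):
    f=lambda p:sum(np.sum(m!=kind(c,p,roi)) for c,roi,m in M)
    for _ in range(3):
        S=np.vstack([p0]+[np.array(p0)+np.eye(len(p0))[i]*step[i] for i in range(len(p0))])
        r=minimize(f,p0,method="Nelder-Mead",options=dict(initial_simplex=S,maxiter=400)); p0=r.x; step=[s/2 for s in step]
    return r.x,r.fun/K/K
def overlay(kind,M,p):
    o=[]
    for c,roi,m in M:
        r=kind(c,p,roi); o.append(cv2.resize(np.dstack([m*255,r*0,r*255]),(400,300)))
    return np.hstack(o)
E
cat > run1.py <<'E'
from fit import *
V=[("top","pics/top0.png",(150,190,110,85)),("scene","pics/scene0.png",(370,245,100,90))]
W=[("top","pics/top0.png",(375,170,90,125)),("scene","pics/scene0.png",(195,175,105,78))]
a=masks(carton,V);b=masks(photo,W)
for s in (a,a[:1],a[1:]): p,e=fit(carton,s,[.508,.253,.3,1,1],[.015,.015,.15,.15,.15]);print(p.round(4),e);P=p if s is a else P
for s in (b,b[:1],b[1:]): p,e=fit(photo,s,[.521,-.26,-.2,],[.015,.015,.15]);print(p.round(4),e);Q=p if s is b else Q
cv2.imwrite("pics/ov.png",np.vstack([overlay(carton,a,P),overlay(photo,b,Q)]))
np.save("PQ.npy",np.r_[P,Q])
E
python3 run1.py
```

```text
[0.5083 0.2558 0.4276 1.1249 0.6768] 515.5625
[0.5085 0.2559 0.4237 1.0951 0.6718] 250.6875
[0.5043 0.2543 0.429  1.0686 1.1176] 148.5
[ 0.5189 -0.2631 -0.2421] 1130.375
[ 0.5203 -0.2639 -0.2447] 264.125
[ 0.5159 -0.2621 -0.2443] 819.125
```

View pics/ov.png

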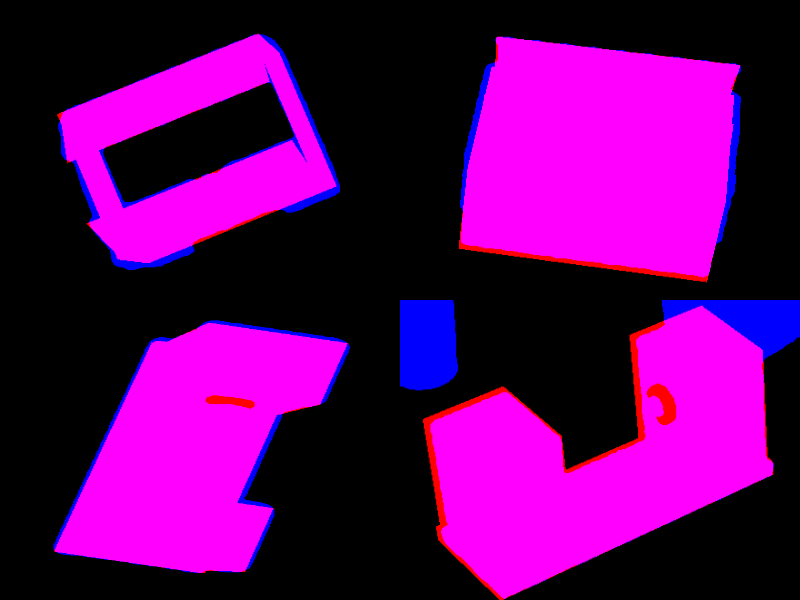

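Both fits agree between views to about 4 mm, and sizes and heights match the text. Next I'll check the cuvette position and flap angles, then work out the first move.

```bash
cat > go.py <<'E'
import sys,numpy as np
from scipy.spatial.transform import Rotation as R
from station import ctrl
# target: frame C (carton) or P (photometer), local x,y, world z of TCP
PQ=np.load("PQ.npy"); F={"C":PQ[:3],"P":PQ[5:8]}
def delta(f,x,y,z,turn=0):
    p=F[f];c,s=np.cos(p[2]),np.sin(p[2]); t=np.array([p[0]+c*x-s*y,p[1]+s*x+c*y,z])
    o=ctrl.get_obs(); r=R.from_euler("xyz",o["eef_rot"]); g=R.from_euler("xyz",[np.pi,0,p[2]+turn])
    print("d tool",(r.inv().apply(t-o["ee_pos"])).round(4),"rot",(r.inv()*g).as_rotvec().round(4),"target",t.round(3),"t",o["time_s"],"F",o["force"].round(1),"w",o["grip_width"].round(4))
if __name__=="__main__": delta(sys.argv[1],*map(float,sys.argv[2:]))
E
python3 go.py C -0.008 0 0.227
python3 - <<'E'
from fit import *
P=np.load("PQ.npy");t=load("top");s=load("scene")
print("cuv top expected",proj(t,[*P[:2],.066]),"crop",(np.array(proj(t,[*P[:2],.066]))-[155,190])*4)
c,sn=np.cos(P[2]),np.sin(P[2])
def loc(a): d=a[:2]-P[:2]; return np.array([c*d[0]+sn*d[1],-sn*d[0]+c*d[1],a[2]])
# flap edges: intersect scene rays with local y
for name,px,sg in(("far",[(394.5,271.25),(453,279.5)],1),("near",[(394.5,256.75),(454.5,265.5)],-1)):
    for u in px:
        best=min(((abs(np.linalg.norm(loc(atz(s,*u,.075+.05*np.sin(f)))[0]-sg*(.052-.05*np.cos(f)))),f) for f in np.linspace(.5,1.4,91)));print(name,best, loc(atz(s,*u,.075+.05*np.sin(best[1]))).round(4))
E
```

```text
cuv top expected (np.float64(202.25992608951873), np.float64(231.17155022184625)) crop [189.03970436 164.68620089]
far (np.float64(0.005482417840035496), np.float64(0.8499999999999999)) [ 0.0135 -0.0593  0.1126]
far (np.float64(0.006516177035838655), np.float64(0.8499999999999999)) [0.0125 0.0666 0.1126]
near (np.float64(0.0001243939984423778), np.float64(1.0699999999999998)) [-0.0281 -0.0649  0.1189]
near (np.float64(5.738377664040589e-05), np.float64(1.06)) [-0.0276  0.0673  0.1186]Traceback (most recent call last):
  File "go.py", line 10, in <module>
    if __name__=="__main__": delta(sys.argv[1],*map(float,sys.argv[2:]))
                             ~~~~~^^^^^^^^^^^^^^^^^^^^^^^^^^^^^^^^^^^^^^
  File "go.py", line 9, in delta
    print("d tool",(r.inv().apply(t-o["ee_pos"])).round(4),"rot",(r.inv()*g).as_rotvec().round(4),"target",t.round(3),"t",o["time_s"],"F",o["force"].round(1),"w",o["grip_width"].round(4))
                                                                                                                                                                  ^^^^^^^^^^^^^^^^^^^^^
AttributeError: 'float' object has no attribute 'round'
```

```bash
sed -i 's/o\["grip_width"\].round(4)/round(o["grip_width"],4)/' go.py; python3 go.py C -0.0065 0 0.227
```

```text
d tool [ 5.587e-01 -6.154e-01  6.000e-04] rot [-0.001  -0.0001 -0.0778] target [0.502 0.253 0.227] t 0.1 F [-0.3  0.7 -0.8] w 0.0939
```

The rows are not in the units I measure in: shifts go in shares of 50 mm and turns go in units of 0.25 rad. I convert before sending: -0.029 m is -0.58, 0.026 m is 0.52.

>>> tcp_steps(
  segments=[
    [[0.52,-0.58,-0.04,0,0,0],[0.52,-0.58,-0.04,0,0,0],[0.52,-0.58,-0.04,0,0,0],[0.52,-0.58,-0.04,0,0,0],[0.52,-0.58,-0.04,0,0,0],[0.52,-0.58,0,0,0,0],[0.52,-0.58,0,0,0,0],[0.52,-0.58,0,0,0,0],[0.52,-0.58,0,0,0,0],[0.52,-0.58,0,0,0,0]],
  ],
  aperture=0.094,
  grip_n=20,
)

```text
time_s: 1.1
ee_pos: [0.3335, -0.1536, 0.2374]
eef_rot: [3.142, -0.0, 0.35]
force: [0.7, 0.2, -1.2]
grip_width: 0.0939
grip_force: 0.0
```

```bash
python3 go.py C -0.0065 0 0.227
```

```text
d tool [ 0.298  -0.3242  0.0104] rot [ 0.     -0.     -0.0781] target [0.502 0.253 0.227] t 1.1 F [ 0.7  0.2 -1.2] w 0.0939
```

Converted, -0.032 m is -0.64, -0.03 m is -0.6, -0.04 rad is -0.16.

>>> tcp_steps(
  segments=[
    [[0.6,-0.64,0,0,0,0],[0.6,-0.64,0,0,0,0],[0.6,-0.64,0,0,0,0],[0.6,-0.64,0,0,0,0],[0.6,-0.64,0,0,0,0],[0.6,-0.64,0,0,0,0],[0.6,-0.64,0,0,0,0],[0.6,-0.64,0,0,0,0],[0.6,-0.64,0,0,0,-0.16],[0.4,-0.6,0,0,0,-0.152]],
  ],
)

```text
time_s: 2.1
ee_pos: [0.4959, 0.2453, 0.2368]
eef_rot: [-3.142, 0.001, 0.43]
force: [1.0, -0.1, 0.4]
grip_width: 0.0938
grip_force: 0.0
```

```bash
python3 go.py C -0.0065 0 0.150
```

```text
d tool [ 0.0092 -0.0044  0.0868] rot [-0.      0.0008  0.0021] target [0.502 0.253 0.15 ] t 2.1 F [ 1.  -0.1  0.4] w 0.0938
```

>>> tcp_steps(
  segments=[
    [[0.18,-0.08,0.4,0,0,0],[0,0,0.6,0,0,0],[0,0,0.6,0,0,0],[0,0,0,0,0,0],[0,0,0,0,0,0]],
  ],
)

```text
time_s: 2.6
ee_pos: [0.5021, 0.2507, 0.1581]
eef_rot: [-3.142, 0.0, 0.428]
force: [0.3, -0.6, 0.8]
grip_width: 0.0943
grip_force: 0.0
```

```bash
python3 go.py C -0.0065 0 0.115; python3 - <<'E'
from h import *
a=snap("scene","pics/s1.png")["pixels"];b=snap("top","pics/t1.png")["pixels"]
cv2.imwrite("pics/v1.png",np.hstack([cv2.resize(a[200:340,350:490],(400,400),interpolation=2),cv2.resize(b[160:300,140:280],(400,400),interpolation=2)]))
E
```

```text
d tool [ 0.0013 -0.002   0.0431] rot [-0.      0.0003  0.0001] target [0.502 0.253 0.115] t 2.6 F [ 0.3 -0.6  0.8] w 0.0943
```

View pics/v1.png

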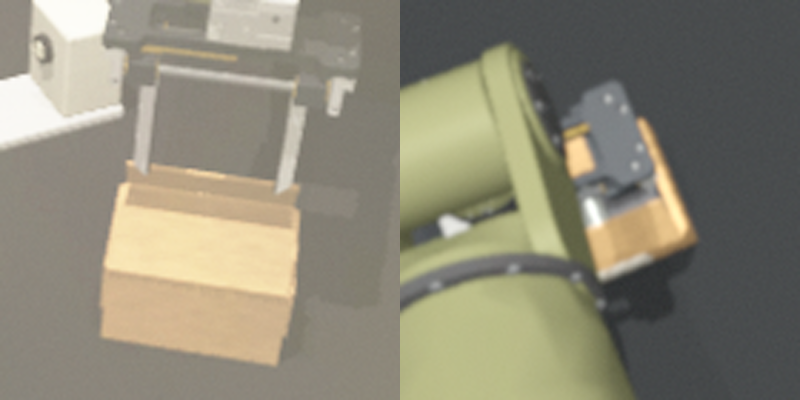

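In the scene crop both fingers, at (145,170) and (288,190), hang between the flaps and inside their width. I'll lower them and push the near flap.

>>> tcp_steps(
  segments=[
    [[0.02,-0.04,0.42,0,0,0],[0,0,0.42,0,0,0],[0,0,0,0,0,0]],
  ],
)

```text
time_s: 3.0
ee_pos: [0.5015, 0.2526, 0.1147]
eef_rot: [-3.142, 0.002, 0.428]
force: [-0.3, -0.2, 0.8]
grip_width: 0.0942
grip_force: 0.0
```

>>> tcp_steps(
  segments=[
    [[-0.24,0,0,0,0,0],[-0.24,0,0,0,0,0],[-0.24,0,0,0,0,0],[-0.24,0,0,0,0,0],[-0.16,0,0,0,0,0],[0,0,0,0,0,0]],
  ],
)

```text
time_s: 3.6
ee_pos: [0.4511, 0.2297, 0.1169]
eef_rot: [3.142, -0.002, 0.428]
force: [-0.2, -0.1, -0.2]
grip_width: 0.0939
grip_force: 0.0
```

```bash
python3 go.py C 0 0 0.115
```

```text
d tool [ 0.0629 -0.      0.002 ] rot [ 0.     -0.0018  0.0001] target [0.508 0.256 0.115] t 3.6 F [-0.2 -0.1 -0.2] w 0.0939
```

Converted, 0.016 m is 0.32, 0.013 m is 0.26.

>>> tcp_steps(
  segments=[
    [[0.32,0,0,0,0,0],[0.32,0,0,0,0,0],[0.32,0,0,0,0,0],[0.32,0,0,0,0,0],[0.24,0,0,0,0,0],[0.24,0,0,0,0,0],[0.24,0,0,0,0,0],[0.24,0,0,0,0,0],[0.26,0,0,0,0,0],[0,0,0,0,0,0]],
  ],
)

```text
time_s: 4.6
ee_pos: [0.5659, 0.2819, 0.1157]
eef_rot: [3.142, -0.001, 0.428]
force: [-0.5, 0.4, -0.1]
grip_width: 0.094
grip_force: 0.0
```

```bash
python3 go.py C 0 0 0.16
```

```text
d tool [-0.0632 -0.     -0.0443] rot [ 0.     -0.0007  0.0001] target [0.508 0.256 0.16 ] t 4.6 F [-0.5  0.4 -0.1] w 0.094
```

Converted, -0.04 m is -0.8, 0.04 m is 0.8.

>>> tcp_steps(
  segments=[
    [[-0.6,0,-0.2,0,0,0],[-0.6,0,-0.6,0,0,0],[0,0,-0.8,0,0,0],[0,0.8,-0.8,0,0,0],[0,0.8,0,0,0,0],[0,0.8,0,0,0,0],[0,0.8,0,0,0,0],[0,0.8,0,0,0,0],[0,0.6,0,0,0,0],[0,0,0,0,0,0]],
  ],
)

```text
time_s: 5.6
ee_pos: [0.6043, 0.0485, 0.2308]
eef_rot: [3.141, 0.0, 0.424]
force: [0.9, 0.6, -0.9]
grip_width: 0.0938
grip_force: 0.0
```

```bash
python3 - <<'E'
from h import *
a=snap("scene","pics/s2.png")["pixels"];b=snap("top","pics/t2.png")["pixels"]
cv2.imwrite("pics/v2.png",np.hstack([cv2.resize(a[240:340,370:470],(400,400),interpolation=2),cv2.resize(b[180:280,150:250],(400,400),interpolation=2)]))
E
```

```text
(no output)
```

View pics/v2.png

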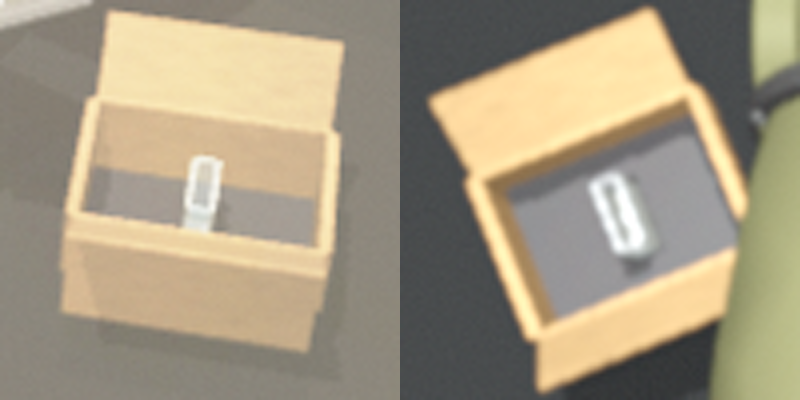

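Both flaps are folded well back: the far one is at the top of each crop and the near one at the bottom of the top view. The cuvette stands in its slot, with its rim centred near scene (421,286) and top (204,233). I'll triangulate it and check it against the walls.

```bash
python3 - <<'E'
from fit import *
P=np.load("PQ.npy");t=load("top");s=load("scene")
c,sn=np.cos(P[2]),np.sin(P[2])
def loc(a): d=a[:2]-P[:2]; return np.array([c*d[0]+sn*d[1],-sn*d[0]+c*d[1],a[2]]).round(4)
T=lambda x,y:(150+(x-400)/4-.375,180+y/4-.375); S=lambda x,y:(370+x/4-.375,240+y/4-.375)
a,e=tri(t,T(618,212),s,S(204,185)); print("cuv tri",a.round(4),e,loc(a))
print("top@.066",loc(atz(t,*T(618,212),.066)),"scene@.066",loc(atz(s,*S(204,185),.066)))
# carton rim outer corners at z .075: expected crop positions
for x in(-.052,.052):
  for y in(-.069,.069):
    w=[P[0]+c*x-sn*y,P[1]+sn*x+c*y,.075]; u=np.array(proj(t,w));v=np.array(proj(s,w)); print(x,y,((u-[150,180]+.375)*4+[400,0]).round(0),((v-[370,240]+.375)*4).round(0))
# automatic white blob (bright, low saturation) in carton region
for n,f,cam,r in(("top","pics/t2.png",t,(190,215,30,35)),("scene","pics/s2.png",s,(410,272,25,27))):
    I=cv2.imread(f)[r[1]:r[1]+r[3],r[0]:r[0]+r[2]]; 
    m=((I.min(2)>165)).astype(np.uint8); k=cv2.connectedComponentsWithStats(m)[2:]; print(n,[(q[:].tolist(),(z+r[:2]).round(2)) for q,z in zip(*k)][1:])
E
```

```text
cuv tri [0.5043 0.2531 0.0644] 0.0034601107849190336 [-0.0048 -0.0007  0.0644]
top@.066 [-0.0049 -0.0027  0.066 ] scene@.066 [-0.0035  0.001   0.066 ]
-0.052 -0.069 [751. 240.] [ 92. 100.]
-0.052 0.069 [529. 333.] [333. 135.]
0.052 -0.069 [683.  78.] [ 68. 221.]
0.052 0.069 [463. 169.] [325. 261.]
top [([0, 0, 2, 1, 2], array([190.5, 215. ])), ([7, 8, 17, 21, 229], array([204.79, 233.29])), ([24, 32, 6, 3, 10], array([217.2, 248.5]))]
scene [([0, 7, 16, 20, 178], array([419.46, 288.92]))]
```

Converted, -0.04 m is -0.8, -0.025 m is -0.5, -0.003 rad is -0.012.

>>> tcp_steps(
  segments=[
    [[0,-0.8,0,0,0,0],[0,-0.8,0,0,0,0],[0,-0.8,0,0,0,0],[0,-0.8,0,0,0,0],[0,-0.8,0,0,0,0],[0,-0.5,0,0,0,-0.012],[0,0,0,0,0,0]],
  ],
  aperture=0.05,
  grip_n=10,
)

```text
time_s: 6.4
ee_pos: [0.5081, 0.2598, 0.2312]
eef_rot: [-3.141, -0.0, 0.436]
force: [-0.7, 0.3, -0.3]
grip_width: 0.0504
grip_force: 0.0
```

```bash
python3 go.py C -0.0035 -0.001 0.053
```

```text
d tool [-0.0051  0.0048  0.1782] rot [-0.0005 -0.0004  0.0082] target [0.506 0.253 0.053] t 6.4 F [-0.7  0.3 -0.3] w 0.0504
```

>>> tcp_steps(
  segments=[
    [[-0.1,0.1,0.6,0,0,0.032],[0,0,0.8,0,0,0],[0,0,0.8,0,0,0],[0,0,0.6,0,0,0],[0,0,0,0,0,0],[0,0,0,0,0,0]],
  ],
)

```text
time_s: 7.0
ee_pos: [0.5081, 0.2498, 0.0919]
eef_rot: [-3.142, -0.0, 0.423]
force: [0.2, 0.5, 0.6]
grip_width: 0.0498
grip_force: 0.0
```

```bash
python3 go.py C -0.0035 -0.001 0.053
```

```text
d tool [-0.0009 -0.0043  0.0389] rot [-0.     -0.0005 -0.0046] target [0.506 0.253 0.053] t 7.0 F [0.2 0.5 0.6] w 0.0498
```

Converted, 0.02 m is 0.4, 0.019 m is 0.38, -0.005 rad is -0.02.

>>> tcp_steps(
  segments=[
    [[-0.02,-0.08,0.38,0,0,-0.02],[0,0,0.4,0,0,0],[0,0,0,0,0,0],[0,0,0,0,0,0]],
  ],
)

```text
time_s: 7.4
ee_pos: [0.5061, 0.2533, 0.0538]
eef_rot: [3.142, -0.002, 0.428]
force: [0.2, -0.2, 0.0]
grip_width: 0.0498
grip_force: 0.0
```

```bash
python3 go.py C -0.0035 -0.001 0.053
```

```text
d tool [-0.0005 -0.0004  0.0008] rot [ 0.     -0.0022  0.0002] target [0.506 0.253 0.053] t 7.4 F [ 0.2 -0.2  0. ] w 0.0498
```

>>> tcp_steps(
  segments=[
    [[0,0,0,0,0,0],[0,0,0,0,0,0],[0,0,0,0,0,0],[0,0,0,0,0,0],[0,0,0,0,0,0],[0,0,0,0,0,0],[0,0,0,0,0,0]],
  ],
  aperture=0.005,
  grip_n=10,
)

```text
time_s: 8.1
ee_pos: [0.5054, 0.2529, 0.052]
eef_rot: [3.142, -0.0, 0.428]
force: [-0.8, -1.2, 3.8]
grip_width: 0.0161
grip_force: 10.0
```

Gripped at 16.1 mm wide, which matches the cuvette. Lifting.

Converted, -0.03 m is -0.6, -0.025 m is -0.5.

>>> tcp_steps(
  segments=[
    [[0,0,-0.2,0,0,0],[0,0,-0.4,0,0,0],[0,0,-0.4,0,0,0],[0,0,-0.5,0,0,0],[0,0,-0.6,0,0,0],[0,0,-0.6,0,0,0],[0,0,-0.6,0,0,0],[0,0,-0.4,0,0,0],[0,0,0,0,0,0],[0,0,0,0,0,0]],
  ],
  grip_n=14,
)

```text
time_s: 9.1
ee_pos: [0.5051, 0.2528, 0.2364]
eef_rot: [-3.142, 0.0, 0.428]
force: [0.2, -0.7, -0.5]
grip_width: 0.0158
grip_force: 14.0
```

```bash
python3 go.py P 0 0 0.24;python3 - <<'E'
from h import *
a=snap("scene","pics/s3.png")["pixels"]
u,v=map(int,proj(load("scene"),[.505,.253,.22])); print(u,v)
cv2.imwrite("pics/v3.png",cv2.resize(a[v-60:v+60,u-60:u+60],(600,600),interpolation=2))
E
```

```text
d tool [-0.2015  0.4752 -0.0035] rot [0.000e+00 2.000e-04 6.699e-01] target [ 0.519 -0.263  0.24 ] t 9.1 F [ 0.2 -0.7 -0.5] w 0.0158
427 230
```

View pics/v3.png

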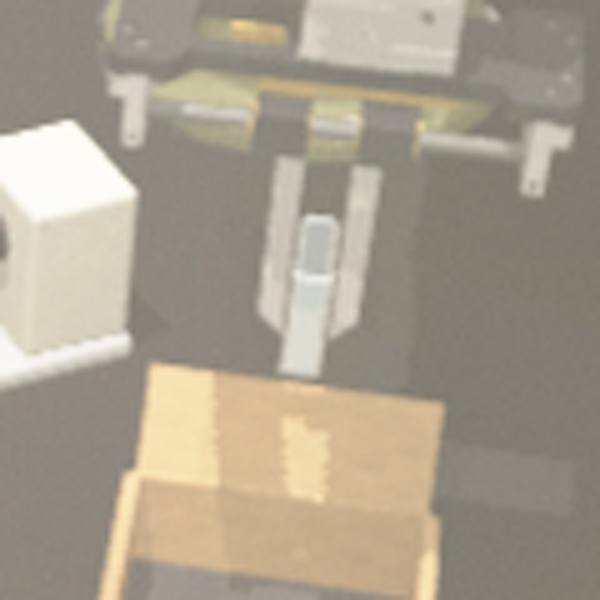

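The cuvette hangs upright between the fingers: near-end rim at crop (314,277), foot at (302,373), far rim at (319,215). I'll get its offset from the TCP.

```bash
python3 - <<'E'
from h import *
s=load("scene"); tcp=np.array([.5051,.2528,.2364]); a=.428
n=np.array([-np.sin(a),np.cos(a),0]);x=np.array([np.cos(a),np.sin(a),0])
for nm,u,v in(("near top",314,277),("near bottom",302,373),("far top",319,215)):
    o,d=ray(s,367+u/5-.4,170+v/5-.4); P=o+d*(n@(tcp-o))/(n@d); print(nm,"along x",round((P-tcp)@x,4),"z-tcp",round(P[2]-tcp[2],4))
E
```

```text
near top along x 0.224 z-tcp 0.1618
near bottom along x 0.28 z-tcp 0.1669
far top along x 0.079 z-tcp 0.0851
```

```bash
python3 - <<'E'
from h import *
s=load("scene"); tcp=np.array([.5051,.2528,.2364]); a=.428
x=np.array([np.cos(a),np.sin(a),0]);y=np.array([-np.sin(a),np.cos(a),0])
for nm,u,v,z in(("near top",314,277,.0135),("near bottom",302,373,-.0365),("far top",319,215,.0135)):
    P=atz(s,367+u/5-.4,170+v/5-.4,tcp[2]+z); print(nm,((P-tcp)@x).round(4),((P-tcp)@y).round(4))
E
```

```text
near top 0.0195 0.002
near bottom 0.0188 0.0028
far top -0.0244 0.0009
```

```bash
python3 - <<'E'
import numpy as np
P=np.load("PQ.npy");P[6]=-.2637;np.save("PQ.npy",P)
E
```

>>> tcp_steps(
  segments=[
    [[-0.2,0.5,0,0,0,0],[-0.34,0.8,0,0,0,0],[-0.34,0.8,0,0,0,0],[-0.34,0.8,0,0,0,0],[-0.34,0.8,0,0,0,0],[-0.34,0.8,0,0,0,0],[-0.34,0.8,0,0,0,0],[-0.34,0.8,0,0,0,0],[-0.34,0.8,0,0,0,0],[-0.34,0.8,0,0,0,0]],
  ],
)

```text
time_s: 10.15
ee_pos: [0.5161, -0.1667, 0.2354]
eef_rot: [-3.14, 0.001, 0.428]
force: [1.2, -0.1, -0.5]
grip_width: 0.0157
grip_force: 14.0
```

>>> tcp_steps(
  segments=[
    [[-0.34,0.8,0,0,0,0],[-0.3,0.7,0,0,0,0],[-0.1,0.3,0,0,0,0],[0,0,0,0,0,0.52],[0,0,0,0,0,0.56],[0,0,0,0,0,0.56],[0,0,0,0,0,0.52],[0,0,0,0,0,0.52],[0,0,0,0,0,0],[0,0,0,0,0,0]],
  ],
)

```text
time_s: 11.15
ee_pos: [0.5204, -0.2617, 0.2362]
eef_rot: [-3.141, 0.001, -0.238]
force: [0.1, 0.3, -0.7]
grip_width: 0.0159
grip_force: 14.0
```

```bash
python3 go.py P 0.002 0 0.15
```

```text
d tool [0.0011 0.0023 0.0862] rot [-0.0004  0.0011  0.0042] target [ 0.521 -0.264  0.15 ] t 11.15 F [ 0.1  0.3 -0.7] w 0.0159
```

Converted, 0.03 m is 0.6, 0.026 m is 0.52, 0.004 rad is 0.016.

>>> tcp_steps(
  segments=[
    [[0.02,0.04,0.52,0,0,0.016],[0,0,0.6,0,0,0],[0,0,0.6,0,0,0],[0,0,0,0,0,0],[0,0,0,0,0,0]],
  ],
)

```text
time_s: 11.65
ee_pos: [0.5211, -0.2644, 0.1514]
eef_rot: [-3.141, 0.0, -0.244]
force: [0.7, 0.1, -0.4]
grip_width: 0.016
grip_force: 14.0
```

```bash
python3 go.py P 0.002 0 0.0815;python3 - <<'E'
from h import *
a=snap("scene","pics/s4.png")["pixels"]; b=snap("top","pics/t4.png")["pixels"]
cv2.imwrite("pics/v4.png",np.hstack([cv2.resize(a[130:260,185:315],(400,400),interpolation=2),cv2.resize(b[165:295,360:490],(400,400),interpolation=2)]))
E
```

```text
d tool [-0.0002 -0.0001  0.0699] rot [-0.0001  0.0002 -0.0021] target [ 0.521 -0.264  0.082] t 11.65 F [ 0.7  0.1 -0.4] w 0.016
```

View pics/v4.png

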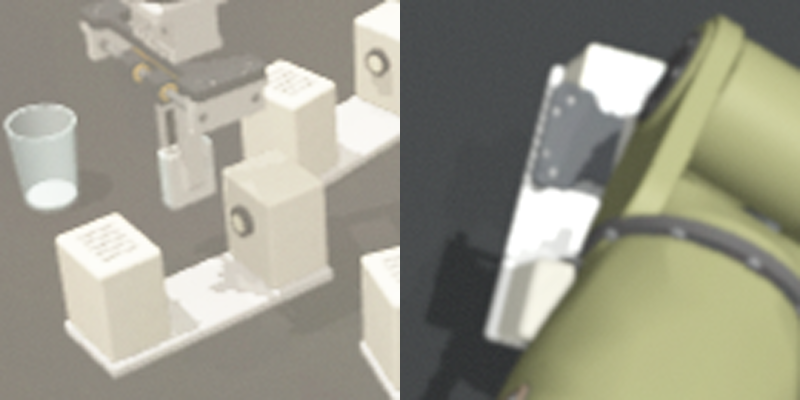

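The scene crop shows the cuvette upright at (187,175), above the gap and between the housings at (110,270) and (275,215). The way down is clear.

>>> tcp_steps(
  segments=[
    [[0,0,0.3,0,0,0],[0,0,0.4,0,0,0],[0,0,0.4,0,0,0],[0,0,0.28,0,0,-0.008],[0,0,0,0,0,0],[0,0,0,0,0,0],[0,0,0,0,0,0]],
  ],
)

```text
time_s: 12.45
ee_pos: [0.5215, -0.2647, 0.0832]
eef_rot: [3.141, -0.002, -0.244]
force: [-0.5, -0.5, -0.5]
grip_width: 0.0159
grip_force: 14.0
```

```bash
python3 go.py P 0.002 0 0.0815;python3 - <<'E'
from h import *
a=snap("scene","pics/s5.png")["pixels"]
cv2.imwrite("pics/v5.png",cv2.resize(a[160:260,195:315],(720,600),interpolation=2))
E
```

```text
d tool [-0.0007 -0.0004  0.0017] rot [ 0.0005 -0.0019 -0.002 ] target [ 0.521 -0.264  0.082] t 12.45 F [-0.5 -0.5 -0.5] w 0.0159
```

View pics/v5.png

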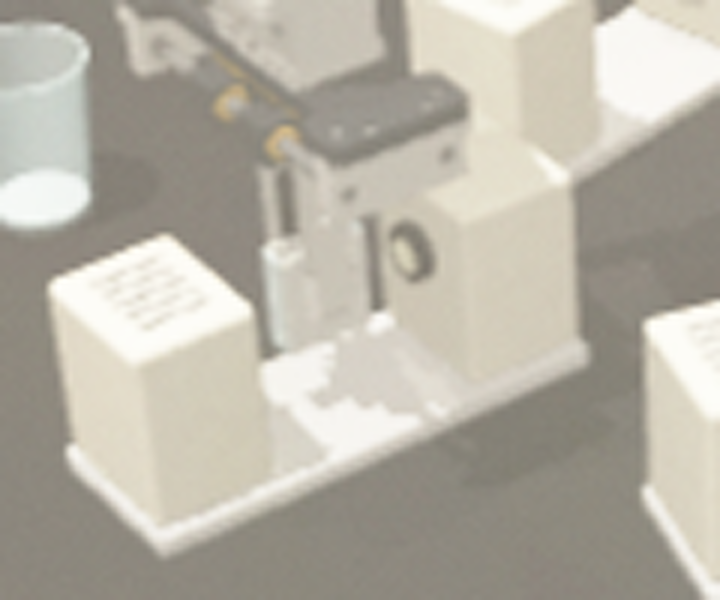

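The cuvette hangs between the housings in the gap, with its visible foot corner near crop (287,350) and the lamp barrel at (412,250). I'll run one relative check in this image.

```bash
python3 - <<'E'
from h import *
s=load("scene"); p=[.5159,-.2621,-.2443]; c,n=np.cos(p[2]),np.sin(p[2])
f=lambda x,y,z:((np.array(proj(s,[p[0]+c*x-n*y,p[1]+n*x+c*y,z]))-[195,160]+.4)*6).round(0)
for P in[(.0225,.008,.045),(.0225,-.008,.045),(-.0225,.008,.045),(.0225,.008,.095),(.0225,-.008,.095),(-.0225,.008,.095),(-.044,0,.07),(-.052,.0375,.105),(.052,.0375,.105)]: print(P,f(*P))
u=np.array([195,160])+np.array([287,350])/6-.4
w=atz(s,*u,.045)[:2]-p[:2]; print("foot corner local",(c*w[0]+n*w[1]).round(4),(-n*w[0]+c*w[1]).round(4))
E
```

```text
(0.0225, 0.008, 0.045) [294. 356.]
(0.0225, -0.008, 0.045) [275. 340.]
(-0.0225, 0.008, 0.045) [379. 319.]
(0.0225, 0.008, 0.095) [284. 263.]
(0.0225, -0.008, 0.095) [264. 247.]
(-0.0225, 0.008, 0.095) [371. 227.]
(-0.044, 0, 0.07) [405. 249.]
(-0.052, 0.0375, 0.105) [462. 214.]
(0.052, 0.0375, 0.105) [260. 299.]
foot corner local 0.0225 0.0022
```

```bash
python3 - <<'E'
from h import *
s=load("scene"); k=10; x0,y0=228,180
I=cv2.imread("pics/s5.png")[y0:y0+58,x0:x0+78]; I=cv2.resize(I,None,fx=k,fy=k,interpolation=2)
p=[.5159,-.2621,-.2443]; c,n=np.cos(p[2]),np.sin(p[2])
def f(x,y,z): return tuple(((np.array(proj(s,[p[0]+c*x-n*y,p[1]+n*x+c*y,z]))-[x0,y0]+.5)*k).round().astype(int))
X=[f(x,y,z) for x,y,z in[(.0225,.008,.045),(.0225,-.008,.045),(.0225,-.008,.095),(.0225,.008,.095),(-.0225,.008,.095),(-.0225,.008,.045)]]
cv2.polylines(I,[np.array(X)],True,(0,0,255),1); cv2.line(I,X[0],X[3],(0,0,255),1)
for a,b in[((-.052,.0375,.105),(-.052,-.0375,.105)),((-.052,.0375,.105),(-.052,.0375,.012)),((-.052,.0375,.105),(-.114,.0375,.105)),((-.115,.0425,.012),(.115,.0425,.012)),((.052,.0375,.105),(.052,.0375,.012))]: cv2.line(I,f(*a),f(*b),(0,160,0),1)
cv2.polylines(I,[np.array([f(-.044,.014*np.cos(t),.07+.014*np.sin(t)) for t in np.linspace(0,6.3,30)])],True,(255,0,0),1)
cv2.imwrite("pics/v6.png",I)
E
```

```text
(no output)
```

View pics/v6.png

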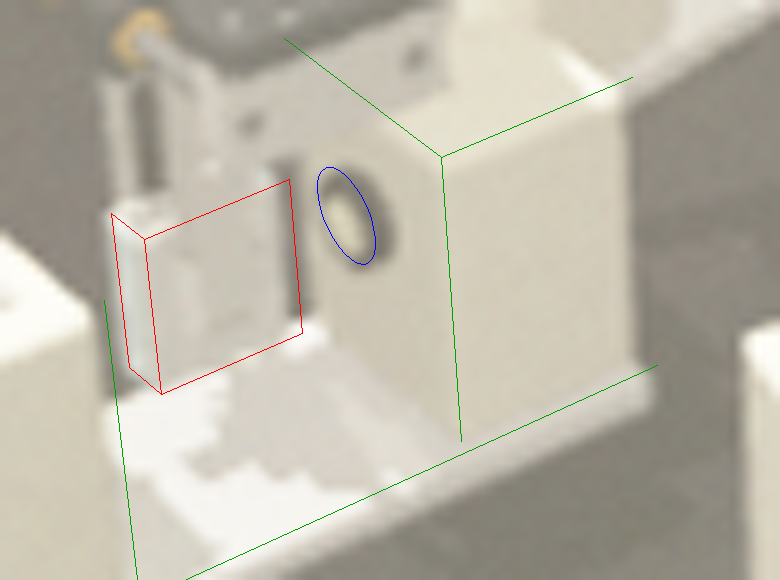

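The overlay shows the cuvette level with the barrel, in line sideways, and at most about 3 mm towards the detector along the beam. One small trim, then I'll hand in.

The rows are not in the units I measure in: shifts go in shares of 50 mm and turns go in units of 0.25 rad. I convert before sending: -0.002 m is -0.04, 0.001 m is 0.02.

>>> tcp_steps(
  segments=[
    [[-0.04,0,0.02,0,0,0],[0,0,0,0,0,0],[0,0,0,0,0,0],[0,0,0,0,0,0],[0,0,0,0,0,0],[0,0,0,0,0,0]],
  ],
)

```text
time_s: 13.1
ee_pos: [0.519, -0.2639, 0.0808]
eef_rot: [-3.142, 0.0, -0.244]
force: [-0.2, -0.5, -1.3]
grip_width: 0.016
grip_force: 14.0
```

```bash
python3 go.py P 0 0 0.0815; python3 -c "
from station import ctrl
print(ctrl.hand_in())"
```

```text
d tool [-0.0001 -0.0002 -0.0007] rot [-0.      0.     -0.0021] target [ 0.519 -0.264  0.082] t 13.1 F [-0.2 -0.5 -1.3] w 0.016
the job is handed in; nothing more can be done
None
```

I handed the job in at 13.1 s, and no verdict came back: both flaps are folded back, and the cuvette is held upright by its frosted faces between the lamp and detector, within about 3 mm of the beam mid-point by my camera measurements.

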